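Line up the painted ceramic knobs by size on the drying board

ROBOT

A 6-joint arm with a two-finger parallel gripper is mounted at the origin on the work surface. World frame = base frame: x ahead of the robot, y to its left, z up, the work surface at z = 0. Lengths are in mm, angles in rad, forces in N, time in s.
With the tool pointing down it reaches from about 350 to 875 mm from the base axis. Payload 4.2 kg.
Tool frame: the origin (TCP) lies on the centre line of the jaws, within the pads' length; the fingertips stand 19 mm ahead of it and the grasp point (between the pads) is the TCP; z points along the fingers, y is the line along which they close (so a half turn about z gives the same grasp; the last joint's range is limited). The gripper opens to 87 mm and grips with 3 to 60 N. Pads are 19 mm wide; open, the fingers measure 117 mm over their backs; the gripper's body (75 mm by 190 mm) begins 51 mm behind the grasp point.
Start: joints at [1.511, 0.385, 0.008, 0, -1.194, -0.259], TCP at [195.859, 593.497, 217.45] pointing down, gripper open.
Joint ranges: [-3.14, 3.14], [-1.21, 2.06], [-1.07, 1.41], [-3.16, 2.05], [-2.99, -0.16], [-3.1, 3.1]. Speed limits (rad/s): [2.79, 2.79, 3.14, 3.14, 3.14, 3.14].

INTERFACE

Orientations are given as a unit quaternion [x, y, z, w].
In Python, from workcell import robot gives the robot as it stands. The module is installed in compiled form; this text tells all that it offers. Calls block until the motion is done:
- robot.move_ptp(position, orientation): joint-space move of the TCP to a pose.
- robot.servo_line(position, attitude=None, max_speed=150): straight line of the TCP; attitude=None keeps the orientation; max_speed is the mean speed in mm/s.
- robot.move_joints(angles): joint-space move.
- robot.release() and robot.close(): open the fingers fully, or close them until they stop; the grip force is fixed at half the most.
- robot.dwell(seconds).
- robot.inverse_kinematics(position, orientation): joint angles nearest the present ones, or None.
- robot.grab_frame(name): name is "scene" or "top" or "wrist"; returns (picture, depth): 420x560x3 uint8, red, green, blue; 420x560 float32, mm along the optical axis (not along the pixel's ray), 0 where there is no reading.
- robot.camera_params(name): a dict with "fx", "fy", "cx", "cy" (pixels), "R" (3x3) and "t" (3): a world point X has camera coordinates R X + t; the wrist camera has in their place "mount" (4x4, takes a point from camera to tool coordinates, whose origin is the TCP and whose axes are the flange's). Camera axes: x right, y down, z forward; pixel columns grow to the right and rows downward; lengths in mm; the calibration is good to about 2 mm. A picture is of the moment at which its call begins: read the wrist's pose just before it. camera_params takes no time and is no camera call.
A pose or a line that the arm cannot do raises robot.Unreachable and nothing moves.
- robot.hand_in(): hands the job in; it is judged then, once.
Readings, each from a call of its own:
- robot.current_time_s(): time.
- robot.current_qpos(): joint angles.
- robot.current_joint_velocities(): joint speeds.
- robot.current_joint_torque(): joint torques, N m.
- robot.current_position(): TCP position.
- robot.current_tool_rot(): TCP orientation.
- robot.current_wrist_force(): force on the tool from outside, world axes, zero at the start.
- robot.current_wrist_torque(): the same for the moment, N m.
- robot.current_opening(): finger opening in mm.
- robot.current_grasp_force(): force on a finger pad.
Only numpy, scipy, OpenCV 4.12 (cv2) and the standard library are available. Lean on these libraries where they do the work, as an engineer would, in place of code of your own. Each camera call takes 0.05 s, during which the arm holds its last target. There are 200 camera calls.

TASK

Line up the four painted ceramic knobs on the long red drying board in order of size, face up, one centred on each pale round mark: the smallest on the mark next to the upright peg, then growing to the largest at the far end from the peg. Set each one down rather than dropping it, and leave the two small paint jars standing where they are.

Things in the scene. Friction and masses are not known exactly. Their poses are not given: they have to be found in the camera images.
- knob_28: Smallest of the four knobs, 28 mm in diameter. Ceramic rosette knob lying face up: teal rim, cream face with ochre and rust petals, all four alike. 25 mm high, domed centre 2 mm more; a foot 17 mm wide fills the lowest 8 mm; the full-width rim with upright sides runs from 10 to 22 mm up. 24 to 39 g. Origin: centre of the underside, z up through the face.
- knob_38: Second smallest of the four knobs, 38 mm in diameter. Ceramic rosette knob lying face up: teal rim, cream face with ochre and rust petals, all four alike. 25 mm high, domed centre 2 mm more; a foot 24 mm wide fills the lowest 8 mm; the full-width rim with upright sides runs from 10 to 22 mm up. 40 to 65 g. Origin: centre of the underside, z up through the face.
- knob_48: Second largest of the four knobs, 48 mm in diameter. Ceramic rosette knob lying face up: teal rim, cream face with ochre and rust petals, all four alike. 25 mm high, domed centre 2 mm more; a foot 30 mm wide fills the lowest 8 mm; the full-width rim with upright sides runs from 10 to 22 mm up. 64 to 104 g. Origin: centre of the underside, z up through the face.
- knob_58: Largest of the four knobs, 58 mm in diameter. Ceramic rosette knob lying face up: teal rim, cream face with ochre and rust petals, all four alike. 25 mm high, domed centre 2 mm more; a foot 36 mm wide fills the lowest 8 mm; the full-width rim with upright sides runs from 10 to 22 mm up. 96 to 156 g. Origin: centre of the underside, z up through the face.
- board: Long dark red drying board, fixed, flat, 80 (x) by 400 (y) by 12 mm (z). On top four pale flat round marks, 64 mm across with a black dot, in a row at x = 0, y = -105, -35, +35, +105 mm. Origin: centre of its underside; top at z = 12 mm. (A broader red board, far left of the robot, full of 24 mm buttons, has no part in this.)
- peg: Upright pale wooden peg, 18 mm thick, 42 mm tall, fixed on the drying board, on the row's line 180 mm from the board's centre: the marks' centres are 75, 145, 215 and 285 mm from it. It may stand at either end; the other end has only a flat brass stud 14 mm wide, 4 mm high. Origin: centre of its underside.
- jar_a: One of two alike small closed green glass paint jars with white lids, 42 mm wide, 48 mm tall, loose, standing on the table among the knobs. To be left alone. Origin: centre of the underside.
- jar_b: The other of two alike small closed green glass paint jars with white lids, 42 mm wide, 48 mm tall, loose, standing on the table among the knobs. To be left alone. Origin: centre of the underside.

How it is judged (in metres and radians):
At the end, for the whole second after the job is handed in: Away from the peg, the 28, 38, 48 and 58 mm knobs rest on marks one to four: within 13 mm of the row's line and of 75, 145, 215 and 285 mm from the peg, flat on the board face up (tilt under 0.1 rad, within 4 mm of its top), at rest; both jars upright within 20 mm of their start (x of knob_28 in the frame of board between -0.013 and 0.013 m and horizontal distance between knob_28 and peg between 0.062 and 0.088 m and z of knob_28 in the frame of board between 0.008 and 0.016 m and angle between each of knob_28, knob_38, knob_48, knob_58's own z axis and vertical below 0.1 rad and linear speed of each of knob_28, knob_38, knob_48, knob_58 below 0.02 m/s and angular speed of each of knob_28, knob_38, knob_48, knob_58 below 0.3 rad/s and x of knob_38 in the frame of board between -0.013 and 0.013 m and horizontal distance between knob_38 and peg between 0.132 and 0.158 m and z of knob_38 in the frame of board between 0.008 and 0.016 m and x of knob_48 in the frame of board between -0.013 and 0.013 m and horizontal distance between knob_48 and peg between 0.202 and 0.228 m and z of knob_48 in the frame of board between 0.008 and 0.016 m and x of knob_58 in the frame of board between -0.013 and 0.013 m and horizontal distance between knob_58 and peg between 0.272 and 0.298 m and z of knob_58 in the frame of board between 0.008 and 0.016 m and distance of each of jar_a, jar_b from where it was at the start of the episode below 0.02 m and angle between each of jar_a, jar_b's own z axis and vertical below 0.15 rad); the robot touches nothing.
It fails at once if a knob is dropped or flung (faster than 0.6 m/s, a fall of about 20 mm, with no finger on it) ((linear speed of knob_28 above 0.6 m/s and contact force between knob_28 and the fingers below 0.05 N) or (linear speed of knob_38 above 0.6 m/s and contact force between knob_38 and the fingers below 0.05 N) or (linear speed of knob_48 above 0.6 m/s and contact force between knob_48 and the fingers below 0.05 N) or (linear speed of knob_58 above 0.6 m/s and contact force between knob_58 and the fingers below 0.05 N)).
It fails at once if a paint jar is knocked over or shifted by more than 20 mm ((distance of jar_a from where it was at the start of the episode above 0.02 m or angle between jar_a's own z axis and vertical above 0.3 rad) or (distance of jar_b from where it was at the start of the episode above 0.02 m or angle between jar_b's own z axis and vertical above 0.3 rad)).
It also fails if it takes over 102 s, if anything falls off the work surface, if the arm or the gripper's body presses on something with over 40 N, if the wrist force passes 120 N, or if a joint passes its speed limit or range.

## Working session

There is one attempt and no reset: what is moved stays moved. The work goes in short steps, each a Python script; the robot and the scene stay as the last script left them, time stands still between calls to the robot, and variables do not carry over. Pictures are saved under pics/ and viewed, at most 14 in all, crops included, and the job is handed in when it is done.

```bash
mkdir -p pics; python3 - <<'E'
from workcell import robot
import cv2,numpy as np
for n in("scene","top"):
    p,d=robot.grab_frame(n); cv2.imwrite(f"pics/{n}0.png",p[...,::-1]); np.savez(f"{n}0.npz",p=p,d=d)
    c=robot.camera_params(n); print(n,{k:np.round(v,3).tolist() for k,v in c.items()},(d>0).mean())
print(robot.camera_params("wrist"),robot.current_tool_rot(),robot.current_time_s())
E
```

```text
scene {'fx': 506.624, 'fy': 506.624, 'cx': 281.612, 'cy': 210.47, 'R': [[-0.707, 0.706, -0.023], [0.391, 0.365, -0.845], [-0.589, -0.606, -0.535]], 't': [387.873, -163.085, 1492.762]} 0.995829081632653
top {'fx': 422.27, 'fy': 422.27, 'cx': 282.517, 'cy': 208.386, 'R': [[-0.035, -0.999, 0.001], [-0.967, 0.034, -0.254], [0.254, -0.01, -0.967]], 't': [-0.335, 545.53, 802.128]} 0.9959183673469387
{'fx': 349.1283987525485, 'fy': 349.1283987525485, 'cx': 274.5752303957677, 'cy': 214.42647892652187, 'mount': array([[-7.26652387e-04, -9.65683012e-01, -2.59722528e-01,
         7.00151606e+01],
       [ 9.99999736e-01, -6.95991590e-04, -2.10012352e-04,
        -1.62041447e-01],
       [ 2.20406652e-05, -2.59722612e-01,  9.65683263e-01,
        -1.66541072e+02],
       [ 0.00000000e+00,  0.00000000e+00,  0.00000000e+00,
         1.00000000e+00]])} [ 9.87311272e-01 -1.58793731e-01 -1.05965193e-04  9.95581791e-04] 0.1
```

View pics/top0.png

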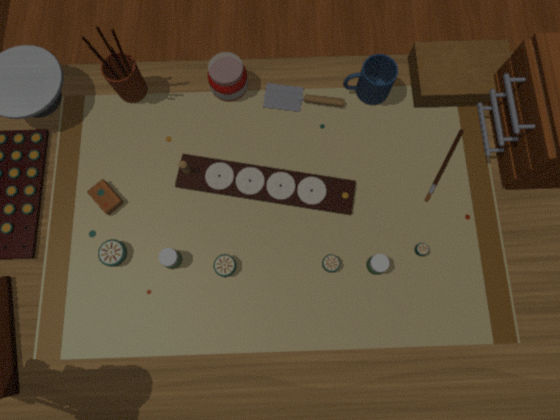

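View pics/scene0.png

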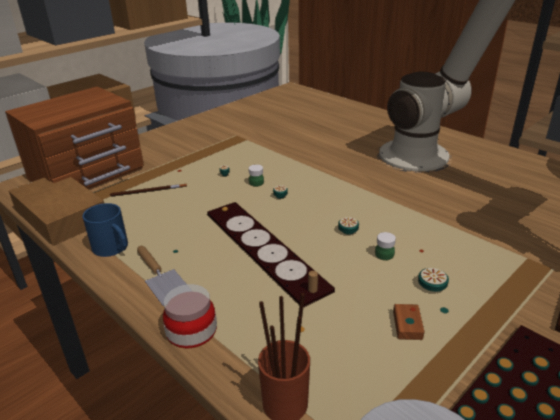

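Top view: the peg is at (184,166), the left (+y) end, with marks at about (219,176), (250,181), (281,185) and (312,190). The knobs are 58 at (112,252), 48 at (225,265), 38 at (332,263) and 28 at (423,249). The jars are at (170,258) and (380,263). The scene view agrees: peg (312,282), knobs (433,278), (348,225), (280,191), (225,170).

```bash
cat > h.py <<'E'
import cv2,numpy as np
from workcell import robot
def cam(n):
    c=robot.camera_params(n); K=np.array([[c['fx'],0,c['cx']],[0,c['fy'],c['cy']],[0,0,1]])
    if 'R' in c: return K,np.array(c['R']),np.array(c['t'])
    from scipy.spatial.transform import Rotation as Ro
    T=np.eye(4);T[:3,:3]=Ro.from_quat(robot.current_tool_rot()).as_matrix();T[:3,3]=robot.current_position()
    W=np.linalg.inv(T@np.array(c['mount'])); return K,W[:3,:3],W[:3,3]
def ray(c,uv):
    K,R,t=c; d=R.T@np.linalg.solve(K,[uv[0],uv[1],1.]); return -R.T@t,d/np.linalg.norm(d)
def plane(c,uv,z):
    o,d=ray(c,uv); return o+d*(z-o[2])/d[2]
def proj(c,X):
    K,R,t=c; p=K@(R@np.asarray(X,float)+t); return p[:2]/p[2]
def tri(c1,u1,c2,u2):
    o1,d1=ray(c1,u1);o2,d2=ray(c2,u2)
    s=np.linalg.lstsq(np.c_[d1,-d2],o2-o1,rcond=None)[0]; a,b=o1+s[0]*d1,o2+s[1]*d2
    return (a+b)/2,np.linalg.norm(a-b)
def blobs(m,lo,hi):
    m=cv2.morphologyEx(m.astype(np.uint8)*255,cv2.MORPH_CLOSE,np.ones((3,3)))
    r=[]
    for k in cv2.findContours(m,cv2.RETR_EXTERNAL,cv2.CHAIN_APPROX_NONE)[0]:
        a=cv2.contourArea(k)
        if lo<a<hi:
            M=cv2.moments(k); r.append((M['m10']/a,M['m01']/a,a,k))
    return sorted(r,key=lambda x:x[0])
E
python3 - <<'E'
from h import *
np.set_printoptions(suppress=True,precision=1)
for n in("top","scene"):
    f=np.load(n+"0.npz");p=f['p'];d=f['d'];hsv=cv2.cvtColor(p,cv2.COLOR_RGB2HSV)
    c=cam(n); H,S,V=[hsv[...,i].astype(int) for i in range(3)]
    win=np.zeros(H.shape,bool)
    if n=="top": win[140:290,80:450]=1
    else: win[150:310,200:460]=1
    for name,m,lo,hi in(("teal",(H>65)&(H<105)&(S>90),30,2000),("white",(S<55)&(V>120),40,1200),("red",((H<8)|(H>165))&(S>80)&(V<80),800,20000),
        ("marks_in_dark",(V>110)&(S<60),100,1500)):
        print(n,name)
        for u,v,a,k in blobs(m&win,lo,hi):
            (cx,cy),(w,h),an=cv2.minAreaRect(k)
            dep=d[int(round(v)),int(round(u))]; K,R,t=c
            X=R.T@(np.linalg.solve(K,[u,v,1.])*dep-t)
            P=plane(c,(u,v),22)
            print("  uv",np.array([u,v]),"a",a,"rect",np.array([cx,cy,w,h,an]),"depthXYZ",X,"z22",P[:2])
E
```

```text
top teal
top white
  uv [166.4 256. ] a 208.0 rect [166.2 256.1  16.4  17.3  51.3] depthXYZ [457.4 222.2  51.4] z22 [462.  230.1]
  uv [225.8 178.1] a 64.5 rect [224.5 179.2   9.7  18.   28.6] depthXYZ [635.4 105.3  12.1] z22 [632. 104.]
  uv [379.8 262.1] a 179.0 rect [379.8 262.2  15.6  14.8  45. ] depthXYZ [ 429.8 -214.5   50.4] z22 [ 433.3 -221.2]
top red
  uv [202.  175.2] a 828.5 rect [213.5 175.3  71.   32.5   9.7] depthXYZ [644.  158.7  12.8] z22 [640.7 157. ]
  uv [323.9 195.3] a 1145.0 rect [301.4 189.5 103.7  32.9   9. ] depthXYZ [ 587.3 -113.    12. ] z22 [ 584.4 -111.9]
top marks_in_dark
  uv [166.4 256.1] a 252.5 rect [166. 256.  18.  18.  90.] depthXYZ [457.4 222.1  51.4] z22 [461.9 230. ]
  uv [219.  175.4] a 506.0 rect [219.  175.5  24.7  26.2  45. ] depthXYZ [641.9 120.5  13.1] z22 [638.7 119.2]
  uv [223.9 264.6] a 226.5 rect [224.  264.5  17.   18.   90. ] depthXYZ [438.7 107.3  28.3] z22 [439.5 108.1]
  uv [249.5 180.3] a 514.5 rect [249.8 180.3  25.5  26.2  45. ] depthXYZ [628.3  52.   12.4] z22 [625.   51.4]
  uv [280.2 185. ] a 507.5 rect [280.2 185.1  26.4  2
[... 1291 characters left out ...]
]
scene red
  uv [273.  259.8] a 1722.0 rect [268.4 253.9 146.2  33.9  40.9] depthXYZ [643.   69.7  12.2] z22 [651.6  79. ]
scene marks_in_dark
  uv [203.6 297.3] a 151.5 rect [204.5 297.5  23.    9.   90. ] depthXYZ [853.2 115.6  73.5] z22 [821.7  65.8]
  uv [255.5 169.3] a 129.5 rect [255.  169.5  11.   14.   90. ] depthXYZ [ 436.4 -208.2   47.8] z22 [ 404.  -245.5]
  uv [386.6 238.9] a 207.5 rect [386.  239.5  15.   18.   90. ] depthXYZ [463.5 226.6  49.5] z22 [430.1 206. ]
  uv [401.7 163.3] a 177.0 rect [401.3 163.4  34.    8.5  26.6] depthXYZ [88.6 17.8 12.7] z22 [104.7  27.3]
  uv [432.7 276.2] a 106.0 rect [433.5 275.5  15.   29.   90. ] depthXYZ [475.7 345.9  24.8] z22 [472.5 344.4]
```

```bash
cat >> h.py <<'E'
def quat(a): return [np.cos(a/2),np.sin(a/2),0,0]
E
python3 - <<'E'
from h import *
np.set_printoptions(suppress=True,precision=2)
for a in(1.366,-1.775):
  for P in((495,350,230),(437,107,23),(432,-118,23),(440,-300,23),(640,120,200),(600,-85,33)):
    q=robot.inverse_kinematics(P,quat(a)); print(a,P,q)
A=-1.775
for i,P in enumerate([(480,330,240),(470,130,240),(600,40,240),(470,-90,240),(455,-260,240)]):
    try: robot.move_ptp(P,quat(A))
    except robot.Unreachable: print("unreach",P); continue
    robot.dwell(.2)
    K,R,t=cam("wrist"); p,d=robot.grab_frame("wrist")
    np.savez(f"w{i}.npz",p=p,d=d,K=K,R=R,t=t); cv2.imwrite(f"pics/w{i}.png",p[...,::-1])
print(robot.current_time_s())
ims=[cv2.resize(cv2.imread(f"pics/w{i}.png"),(400,300)) for i in(0,1,3,4)]
cv2.imwrite("pics/mont.png",np.vstack([np.hstack(ims[:2]),np.hstack(ims[2:])]))
E
```

```text
1.366 (495, 350, 230) [ 0.88  0.34 -0.02  0.   -1.21  2.05]
1.366 (437, 107, 23) [ 0.6   0.35 -0.65  0.   -0.56  2.33]
1.366 (432, -118, 23) [ 0.1   0.35 -0.66  0.   -0.56  2.84]
1.366 (440, -300, 23) [-0.29  0.46 -0.45  0.   -0.66 -3.05]
1.366 (640, 120, 200) [ 0.43  0.44  0.05  0.   -1.18  2.5 ]
1.366 (600, -85, 33) [ 0.13  0.54 -0.26  0.   -0.78  2.81]
-1.775 (495, 350, 230) [ 0.88  0.34 -0.02  0.   -1.21 -1.09]
-1.775 (437, 107, 23) [ 0.6   0.35 -0.65  0.   -0.56 -0.81]
-1.775 (432, -118, 23) [ 0.1   0.35 -0.66  0.   -0.56 -0.3 ]
-1.775 (440, -300, 23) [-0.29  0.46 -0.45  0.   -0.66  0.09]
-1.775 (640, 120, 200) [ 0.43  0.44  0.05  0.   -1.18 -0.64]
-1.775 (600, -85, 33) [ 0.13  0.54 -0.26  0.   -0.78 -0.33]
5.7667
```

View pics/mont.png

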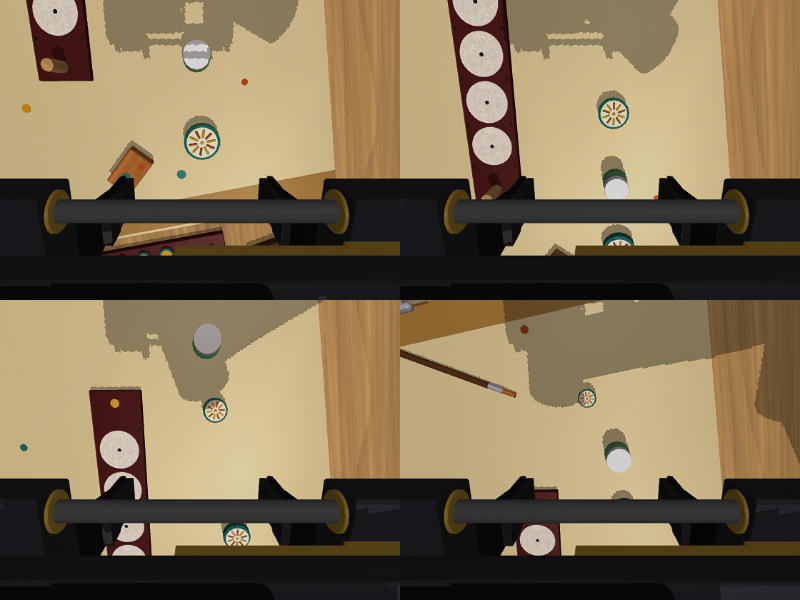

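The knobs' faces are clear in the wrist views. At montage scale they are: 58 at (202,141), 48 at (613,113), 38 at (215,410), 28 at (587,398). The marks and peg show too. Next I triangulate across views.

```bash
python3 - <<'E'
from h import *
np.set_printoptions(suppress=True,precision=1)
def disc(p,uv,r):
    """centroid and area of the region enclosed by the teal rim nearest uv"""
    hsv=cv2.cvtColor(p,cv2.COLOR_RGB2HSV); H,S,V=[hsv[...,i].astype(int) for i in range(3)]
    m=((H>55)&(H<110)&(S>50)).astype(np.uint8)
    cs,hi=cv2.findContours(m,cv2.RETR_CCOMP,cv2.CHAIN_APPROX_NONE)
    best=None
    for k,h in zip(cs,hi[0]):
        if h[3]<0: continue
        M=cv2.moments(k)
        if M['m00']<20: continue
        c=np.array([M['m10'],M['m01']])/M['m00']
        if np.linalg.norm(c-uv)<r and (best is None or M['m00']>best[1]): best=(c,M['m00'],cv2.minAreaRect(k)[1])
    return best
T=np.load("top0.npz")['p'];S=np.load("scene0.npz")['p'];ct=cam("top");cs=cam("scene")
top={58:(112,252),48:(225,265),38:(332,263),28:(423,249)}; sc={58:(433,277),48:(348,224),38:(280,190),28:(225,169)}
W={58:[(0,202,141)],48:[(1,213,113),(3,237,237)],38:[(3,215,110)],28:[(4,187,98)]}
for n in top:
    a=disc(T,np.array(top[n]),12);b=disc(S,np.array(sc[n]),12); print(n,"top",a,"scene",b)
    for i,u,v in W[n]:
        f=np.load(f"w{i}.npz");c=(f['K'],f['R'],f['t']);w=disc(f['p'],np.array([u,v])*1.4,20)
        if w is None: print("none");continue
        uv=w[0];d=f['d'][int(uv[1]),int(uv[0])]
        print("  w",i,uv,w[1:], "z25",plane(c,uv,25)[:2],"dia mm",np.sqrt(w[1]*4/np.pi)*d/f['K'][0,0],"depth",c[1].T@(np.linalg.solve(c[0],[*uv,1.])*d-c[2]),"tri top",tri(c,uv,ct,a[0]) if a else None,"tri sc",tri(c,uv,cs,b[0]) if b else None)
# marks
def white(p,c,win=None):
    hsv=cv2.cvtColor(p,cv2.COLOR_RGB2HSV); m=(hsv[...,1]<75)&(hsv[...,2]>100)
    out=[]
    for u,v,a,k in blobs(m,300,6000):
        (x,y),(w,h),_=cv2.minAreaRect(k)
        if a/(w*h)>.72: out.append((u,v,a))
    return out
tw=[x[:2] for x in [(219.,175.4),(249.5,180.3),(280.2,185.),(311.2,190.)]]
for i in range(5):
    f=np.load(f"w{i}.npz");c=(f['K'],f['R'],f['t'])
    for u,v,a in white(f['p'],c):
        X=plane(c,(u,v),12); j=int(np.argmin([np.linalg.norm(proj(ct,X)-t) for t in tw]))
        print("w",i,np.array([u,v,a]),X[:2],"top",j,np.linalg.norm(proj(ct,X)-tw[j]),tri(c,(u,v),ct,tw[j]))
E
```

```text
58 top None scene None
  w 0 [282.7 199. ] (1528.5, (44.547725677490234, 43.84062194824219)) z25 [472.7 346.7] dia mm 49.29918570341078 depth [472.7 346.6  25.2] tri top None tri sc None
48 top None scene None
  w 1 [298.9 158.8] (1146.5, (37.47665786743164, 38.18376159667969)) z25 [437.6 106.9] dia mm 41.34880678821184 depth [437.7 106.8  25.8] tri top None tri sc None
none
38 top None scene None
  w 3 [301.3 154.5] (741.5, (30.405588150024414, 31.11269760131836)) z25 [ 434.8 -117.7] dia mm 33.00893998936246 depth [ 434.9 -118.    27.4] tri top None tri sc None
28 top None scene None
  w 4 [261.2 137.4] (427.0, (23.33452033996582, 23.33452033996582)) z25 [ 458.  -313.7] dia mm 24.819279534133905 depth [ 457.9 -313.8   26.5] tri top None tri sc None
w 0 [  77.6   21.9 2590. ] [641.4 126.3] top 0 2.5871403980508663 (array([646.5, 122.3,   0.3]), np.float64(0.2017947144253918))
w 0 [ 274.9   75.8 1274.5] [455.  217.2] top 0 95.84251181451042 (array([512.2, 164.5, 225.5]), np.float64(185.13303824473232))
w 0 [ 282.6  200.8 1559.5] [473.5 351.6] top 0 133.07798106148766 (array([437. , 11
[... 1894 characters left out ...]
(array([615.6,  50.9,  36.2]), np.float64(8.617555172940929))
w 3 [ 290.3   53.6 1293.5] [ 426.2 -220.8] top 3 101.7946665627136 (array([455.7, -91.3, 522.1]), np.float64(97.74988237737242))
w 3 [301.5 155.6 810. ] [ 434. -115.] top 3 76.27891808268856 (array([ 476.1, -104.2,  335.3]), np.float64(103.99587687984685))
w 3 [331.9 332.1 667. ] [436.8 114.1] top 1 90.63154098073866 (array([496.7,   4.1, 235.2]), np.float64(123.59282382966796))
w 4 [ 192.   335.9 1632.5] [599.1 -86.4] top 3 0.821730560676277 (array([600.4, -85.5,  10.6]), np.float64(1.4198178076438286))
w 4 [306.3 223.9 936. ] [ 427.6 -205.1] top 3 96.72327536296035 (array([ 505.3, -146.6,   54.5]), np.float64(206.0013221621472))
```

Marks, each seen from two to four poses, agree within 1 mm at z=12, with 69.9 mm spacing. Next is a second wrist view of each knob for its height, then pick and place, starting with the smallest.

```bash
cat > pp.py <<'E'
from h import *
A=np.arctan2(119.6+86.1,640.4-599.1)-np.pi; Q=quat(A)
MARK={28:(640.4,119.6),38:(626.6,51.1),48:(612.8,-17.5),58:(599.1,-86.1)}
KN={58:(472.7,346.7,0,282.7,199.0),48:(437.6,106.9,1,298.9,158.8),38:(434.8,-117.7,3,301.3,154.5),28:(458.,-313.7,4,261.2,137.4)}
def face(p,uv,r=25):
    hsv=cv2.cvtColor(p,cv2.COLOR_RGB2HSV); H,S=hsv[...,0],hsv[...,1]
    cs,hi=cv2.findContours(((H>55)&(H<110)&(S>50)).astype(np.uint8),cv2.RETR_CCOMP,cv2.CHAIN_APPROX_NONE)
    best=None
    for k,h in zip(cs,hi[0]):
        M=cv2.moments(k)
        if h[3]<0 or M['m00']<100: continue
        c=np.array([M['m10'],M['m01']])/M['m00']
        if np.linalg.norm(c-uv)<r and (best is None or M['m00']>best[1]): best=(c,M['m00'])
    return best
def measure(n):
    x,y,i,u,v=KN[n]; f=np.load(f"w{i}.npz"); c1=(f['K'],f['R'],f['t'])
    robot.move_ptp((x+60,y+75,200),Q); robot.dwell(.2)
    c=cam("wrist"); p,d=robot.grab_frame("wrist")
    b=face(p,proj(c,(x,y,25))); assert b,"knob not seen"
    X,e=tri(c1,(u,v),c,b[0]); P=plane(c,b[0],25); print(n,"tri",X.round(1),"gap",round(e,2),"z25",P[:2].round(1))
    assert abs(X[2]-25)<5 and e<4 and np.hypot(*(P[:2]-(x,y)))<5
    return (P[:2]+(x,y))/2
def pick(n,zp=23):
    x,y=measure(n); robot.release()
    robot.move_ptp((x,y,90),Q); robot.servo_line((x,y,zp),max_speed=100)
    robot.close(); o=robot.current_opening(); print("opening",o,"force",robot.current_grasp_force())
    assert abs(o-n)<4, "bad grasp"
    robot.servo_line((x,y,110),max_speed=120); print("lifted",robot.current_opening(),robot.current_grasp_force())
def place(n,zp=35.7):
    x,y=MARK[n]; robot.move_ptp((x,y,110),Q); print("held",robot.current_opening())
    robot.servo_line((x,y,50),max_speed=100); robot.servo_line((x,y,zp),max_speed=25)
    print("pos",robot.current_position(),"F",np.round(robot.current_wrist_force(),2))
    robot.release(); robot.dwell(.2); robot.servo_line((x,y,110),max_speed=100); print("t",robot.current_time_s())
E
python3 - <<'E'
from pp import *
pick(28);place(28)
robot.move_ptp((600,190,240),Q);robot.dwell(.2)
p,d=robot.grab_frame("wrist");cv2.imwrite("pics/a28.png",p[...,::-1])
c=cam("wrist");b=face(p,proj(c,(*MARK[28],37)),40);print(plane(c,b[0],37) if b else None)
E
```

```text
28 tri [ 458.  -313.7   24.7] gap 0.14 z25 [ 458.  -313.6]
opening 0.5228195199369358 force 0.0Traceback (most recent call last):
  File "<stdin>", line 2, in <module>
  File "pp.py", line 27, in pick
    assert abs(o-n)<4, "bad grasp"
           ^^^^^^^^^^
AssertionError: bad grasp
```

```bash
python3 - <<'E'
from pp import *
print(robot.current_position(),robot.current_tool_rot(),Q,robot.current_time_s())
ims=[]
for n in("scene","wrist"):
    p,d=robot.grab_frame(n); cv2.imwrite(f"pics/f_{n}.png",p[...,::-1])
    if n=="scene": p=cv2.resize(p[100:240,150:337],(560,420),interpolation=cv2.INTER_CUBIC)
    ims.append(cv2.resize(p[...,::-1],(400,300)))
cv2.imwrite("pics/fail.png",np.hstack(ims))
E
```

```text
[ 458.01519753 -313.67173483   22.99352196] [-6.33695289e-01  7.73582756e-01 -2.49660876e-06  2.64082876e-06] [np.float64(0.6336997074362083), np.float64(-0.7735791367373244), 0, 0] 9.6167
```

View pics/fail.png

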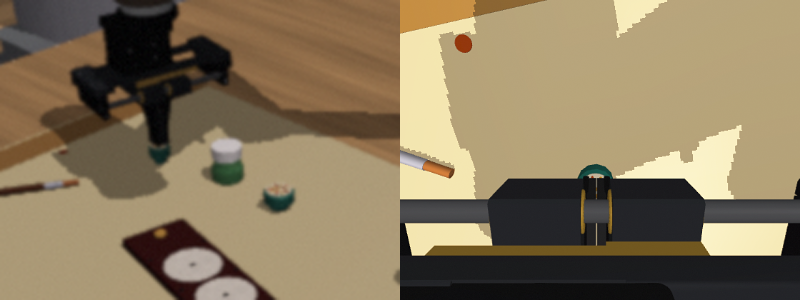

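The fingers closed empty. The knob seems to be just at the -y side of, or beneath, the fingertips. Lifting to look.

```bash
python3 - <<'E'
from pp import *
x,y,z=robot.current_position()
print(np.round(robot.current_wrist_force(),2))
robot.servo_line((x,y,110),max_speed=60); 
robot.servo_line((458+60,-313.7+75,200)); robot.dwell(.2)
c=cam("wrist");p,d=robot.grab_frame("wrist"); cv2.imwrite("pics/g.png",p[...,::-1])
b=face(p,proj(c,(458,-313.7,25)),60);print(b)
if b:
    u,v=b[0]; print(plane(c,b[0],25), c[1].T@(np.linalg.solve(c[0],[u,v,1.])*d[int(v),int(u)]-c[2]))
print(proj(c,(458,-313.7,25)))
E
```

```text
[-0.4  -0.49  0.68]
(array([319.94366197, 104.58802817]), 568.0)
[ 458.06556604 -313.7396988    25.        ] [ 458.27764992 -313.71329446   26.61476955]
[320.02008104 104.61713235]
```

View pics/g.png

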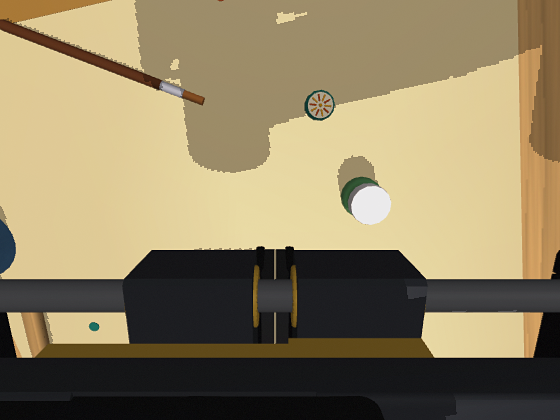

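The knob didn't move, so the fingertips passed above it. I'll measure where the tips really are in tool coordinates from wrist depth, closed and open.

```bash
python3 - <<'E'
from pp import *
np.set_printoptions(suppress=True,precision=1,linewidth=150)
c=robot.camera_params("wrist");M=np.array(c['mount']);K=cam("wrist")[0]
def tool(d):
    v,u=np.mgrid[0:420,0:560]; P=np.stack([(u-K[0,2])/K[0,0]*d,(v-K[1,2])/K[1,1]*d,d,np.ones_like(d)],-1)@M.T
    return P[...,:3]
def rep(d,tag):
    P=tool(d);ok=(d>0)&(d<230)
    Q_=P[ok]; print(tag,"max tool z",np.percentile(Q_[:,2],[50,90,99,99.9,100]))
    k=np.argsort(-Q_[:,2])[:400:50]; print(Q_[k])
    return P
rep(np.load("w0.npz")['d'],"open")
p,d=robot.grab_frame("wrist"); P=rep(d,"closed"); print(P[236:350:8,262],P[236:350:8,275])
# scene view of the fingertips
ps,ds=robot.grab_frame("scene");cs=cam("scene");x=robot.current_position();print(x,proj(cs,x),proj(cs,np.add(x,(0,0,-19))))
u,v=proj(cs,x).astype(int);
cv2.imwrite("pics/tip.png",cv2.resize(cv2.drawMarker(ps[...,::-1].copy(),(u,v),(0,0,255),0,5,1)[v-40:v+35,u-50:u+50],(800,600),interpolation=cv2.INTER_NEAREST))
for dv in range(-14,22,2):
    dd=ds[v+dv,u]; print(dv,(cs[1].T@(np.linalg.solve(cs[0],[u,v+dv,1.])*dd-cs[2])-x))
E
```

```text
open max tool z [-99.3 -81.4 -17.4  -5.6  -3.3]
[[  8.9  48.7  -3.3]
 [ -0.6  44.4  -5.1]
 [  2.6 -42.6  -6. ]
 [  9.1  48.8  -6.8]
 [ 10.6 -51.3  -7.6]
 [  6.6  44.2  -8.4]
 [ 10.7 -48.4  -9.3]
 [  3.8  44.4 -10.2]]
closed max tool z [-101.3  -88.4  -28.9   -6.9   -3.5]
[[  9.   -2.   -3.5]
 [ 10.8  -7.3  -5.7]
 [  9.5  -3.9  -7.7]
 [  9.2   5.3  -9.5]
 [  9.3  -3.3 -11.1]
 [  9.4   2.4 -12.6]
 [ 10.6   8.  -14.5]
 [  9.3   2.8 -16. ]]
[[ -52.6  -13.2  199.8]
 [ -61.7  -13.2  199. ]
 [  10.5   -5.2  -11.7]
 [  10.7   -4.8  -21.8]
 [  10.    -4.6  -29. ]
 [   9.6   -4.3  -36.1]
 [  31.9   -2.3  -88.3]
 [  30.9   -2.2  -90.5]
 [  29.7   -2.2  -92.2]
 [  27.1   -2.2  -91.4]
 [   1.9   -3.8  -53.4]
 [  -1.1   -3.8  -53.9]
 [  -4.6   -3.9  -53.6]
 [  -8.3   -3.9  -53.2]
 [  22.8   -1.9 -100.8]] [[ -52.3    1.2  198.8]
 [ -61.9    1.2  199.6]
 [   9.4    1.    -8.8]
 [   9.7    1.   -19.6]
 [   6.5    1.   -21.1]
 [   3.2    1.   -22.4]
 [  32.5    0.9  -89.6]
 [  31.2    0.9  -91.1]
 [  29.3    0.9  -91.4]
 [  26.9    0.9  -91.1]
 [-151.     1.1  198.2]
 [-162.7    1.1  200. ]
 [-173.2    1.1  199.4]
 [-184.4    1.1  199.8]
 [  23.4    0.9 -101.6]]
[ 517.7 -238.9  199.7] [218.9 121.1] [219.6 128.4]
-14 [ 5.6  9.  39.6]
-12 [ 5.7  8.4 34.5]
-10 [ 5.7  7.6 29.3]
-8 [ 6.7  8.2 24.8]
-6 [ 8.6 10.  20.8]
-4 [10.3 11.5 16.7]
-2 [11.2 11.9 12. ]
0 [10.4 10.2  6.2]
2 [-282.9 -382.5 -198.7]
4 [-273.3 -370.7 -199.7]
6 [-261.5 -356.  -199.1]
8 [-249.6 -341.2 -198.2]
10 [-238.4 -327.3 -197.8]
12 [-226.  -311.7 -196.3]
14 [-224.1 -310.2 -202.3]
16 [-208.2 -289.8 -197.9]
18 [-200.7 -280.8 -199.7]
20 [-191.7 -269.8 -200.2]
```

View pics/tip.png

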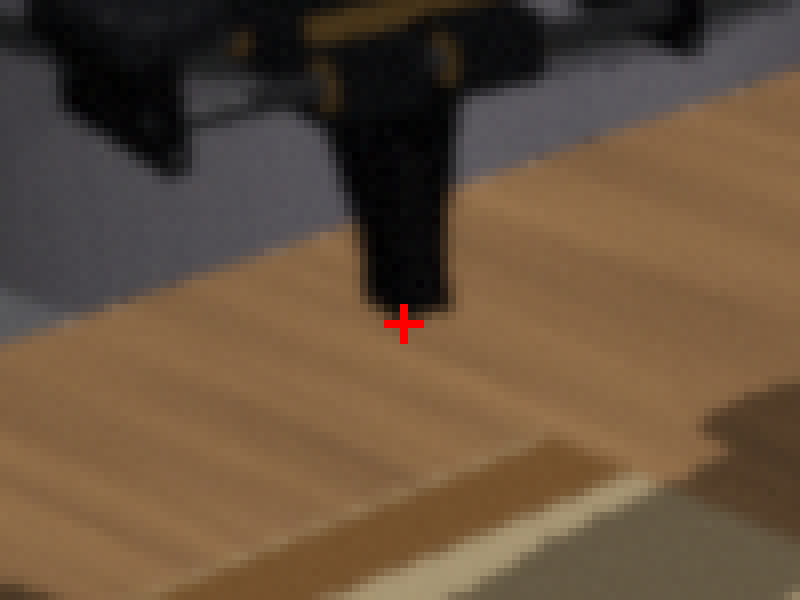

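Both cameras put the fingertips about 3.5 mm behind the reported TCP rather than 19 mm ahead: in the wrist depth, max tool z is -3.5, and in the scene view the tip ends just above the TCP cross at (218,121). The fingers are therefore about 22 mm higher than stated, so I lower the grasp heights by that much and watch the wrist force.

```bash
sed -i 's/def pick(n,zp=23)/def pick(n,zp=2)/; s/def place(n,zp=35.7)/def place(n,zp=14.7)/; s/(x,y,50),max_speed=100/(x,y,26),max_speed=100/; s/robot.servo_line((x,y,zp),max_speed=100)/robot.servo_line((x,y,12),max_speed=100); robot.servo_line((x,y,zp),max_speed=30); print("F",np.round(robot.current_wrist_force(),2))/; s/(x,y,110)/(x,y,95)/g' pp.py
python3 - <<'E'
from pp import *
pick(28);place(28)
robot.move_ptp((600,190,220),Q);robot.dwell(.2)
p,d=robot.grab_frame("wrist");cv2.imwrite("pics/a28.png",p[...,::-1])
c=cam("wrist");b=face(p,proj(c,(*MARK[28],37)),40);print(plane(c,b[0],37) if b else None)
E
```

```text
28 tri [ 458.  -313.7   24.6] gap 0.08 z25 [ 458.1 -313.7]
F [ 0.34 -0.22  0.03]
opening 26.859177634849676 force 29.9998711266835
lifted 26.686213773800546 29.99994542245986
held 26.405574286300904
pos [640.39538337 119.58779959  14.59150296] F [-0.56 -0.18 -0.07]
t 24.1917
[639.76174729 119.64618936  37.        ]
```

Knob 28 sits within 1 mm of its mark. On with the other three.

```bash
python3 - <<'E'
from pp import *
for n in(38,48,58): pick(n);place(n)
robot.move_ptp((500,120,260),Q);robot.dwell(.5)
for n in("wrist","scene"):
    p,d=robot.grab_frame(n);cv2.imwrite(f"pics/end_{n}.png",p[...,::-1])
    if n=="wrist":
        c=cam(n)
        for k in MARK:
            b=face(p,proj(c,(*MARK[k],37)),25);print(k,MARK[k],plane(c,b[0],37).round(1) if b else None)
print(robot.current_time_s())
E
```

```text
38 tri [ 434.8 -117.7   24.8] gap 0.1 z25 [ 434.8 -117.7]
F [0.6  0.66 0.33]
opening 36.336195666058444 force 30.000003206077963
lifted 36.91196255019181 29.999917976092547
held 36.8597972585842
pos [626.59705127  51.10474842  14.58863372] F [ 0.17 -0.13 -0.62]
t 35.0833
48 tri [437.6 106.9  24.5] gap 0.12 z25 [437.7 106.9]
F [ 0.92 -0.2  -0.72]
opening 46.669816754381166 force 30.000173898297362
lifted 47.186732325625606 29.999677914893255
held 46.87729212202885
pos [612.77773984 -17.55192052  14.54587846] F [-0.22  0.51 -0.97]
t 44.5333
58 tri [472.7 346.8  24.3] gap 0.09 z25 [472.9 346.8]
F [-0.61 -0.27  0.7 ]
opening 56.88274011286465 force 29.999927686876617
lifted 57.02508570331394 29.999722501379438
held 57.21279988646461
pos [599.10509035 -86.1214005   14.63517932] F [-0.7   0.14 -0.94]
t 55.3333
28 (640.4, 119.6) None
38 (626.6, 51.1) None
48 (612.8, -17.5) [611.9 -17.3  37. ]
58 (599.1, -86.1) None
57.025
```

View pics/end_scene.png

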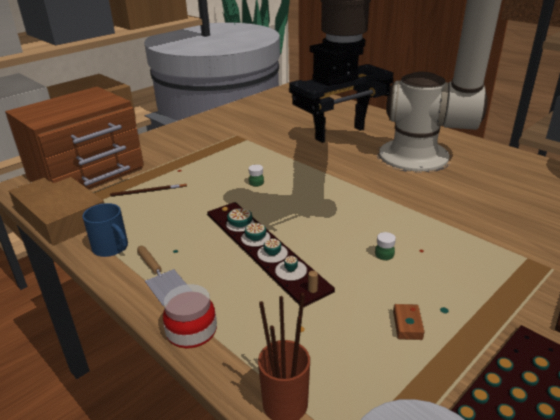

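View pics/end_wrist.png

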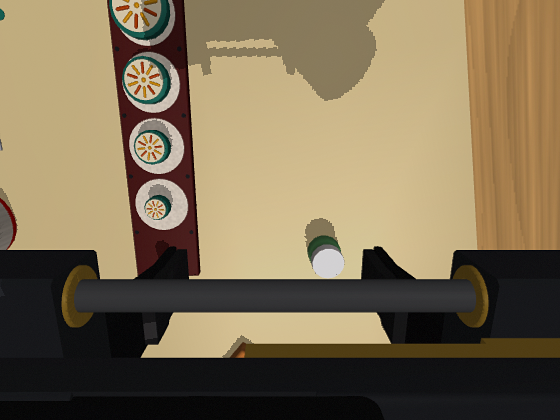

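Both views show all four knobs upright on their marks, growing away from the peg (peg at scene (312,282)), with both jars at their first pixels, (256,175) and (386,246). In the wrist view the face centres are 28 (157,208), 38 (150,148), 48 (147,80) and 58 (141,7). I convert those pixels as a check, then hand in.

```bash
python3 - <<'E'
from pp import *
c=cam("wrist");ok=True
for k,uv in {28:(157,208),38:(150,148),48:(147,80),58:(141,7)}.items():
    e=plane(c,uv,38)[:2]-MARK[k];print(k,e.round(1));ok&=np.abs(e).max()<6
if ok: print(robot.hand_in(),robot.current_time_s())
E
```

```text
28 [-3.7 -0.4]
38 [-1.6  1.3]
48 [-4.9  2. ]
58 [-5.2  4. ]
the job is handed in; nothing more can be done
the job is handed in; nothing more can be done
```

The four knobs are set face up on their marks, 28 to 58 mm growing away from the peg (final check within about 6 mm; limit 13 mm), the jars are where they were, and the job was handed in at about 57 s of the 102 s limit; no verdict came back.

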